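# Seat the inspection mirror in its three-point mount and lock the keeper

### The arm

A 6-joint arm with a two-finger parallel gripper is mounted at the origin on a cart in front of the work surface, level with it; the furniture and walls round the work are solid. World frame = base frame: x ahead of the robot, y to its left, z up, the work surface at z = 0. Lengths are in mm, angles in rad, forces in N, time in s.
With the tool pointing down it reaches from about 350 to 875 mm from the base axis. Payload 4.2 kg.
Tool frame: the origin (TCP) lies midway between the tips of the shut fingers; the grasp point (between the pads) lies 19 mm behind it; z points along the fingers, y is the line along which they close (so a half turn about z gives the same grasp; the last joint's range is limited). The gripper opens to 85 mm and grips with 20 to 120 N. Pads are 22 mm wide; open, the fingers measure 114 mm over their backs; the gripper's body (76 mm by 85 mm) begins 54 mm behind the grasp point. The pads swing forward as they close: fully open they stand 13 mm farther back than shut.
Start: joints at [1.606, 0.385, 0.008, 0, -1.194, -0.259], TCP at [138.679, 609.399, 231.312] pointing down, gripper open.
Joint ranges: [-3.14, 3.14], [-1.21, 2.06], [-1.07, 1.41], [-3.16, 2.05], [-2.99, -0.16], [-3.1, 3.1]. Speed limits (rad/s): [2.79, 2.79, 3.14, 3.14, 3.14, 3.14].

### API

Orientations are given as a unit quaternion [x, y, z, w].
In Python, from bench import arm gives the robot as it stands. The module is installed in compiled form; this text tells all that it offers.
- The arm moves only by the shell command python3 -m handwheel 'ROWS' [OPENING]. ROWS is JSON, a list of rows, each an object of numbers: "x", "y", "z": the shift along the world's x, y, z each as a share of 20 cm, from -1 to 1; "ax", "ay", "az": the turn, a rotation vector about the world's x, y, z each as a share of 90 degrees, from -1 to 1. In form: [{"x": .., "y": .., "z": .., "ax": .., "ay": .., "az": ..}, ...]. A call has exactly 8 rows; each row shifts and turns the commanded pose from where the row before left it; what a row does not reach is not made up. A row lasts 1/10 s, in which the tool goes at most 50 mm and 8.59 degrees, less where a joint would pass 70% of its speed; a pose out of reach is approached as far as the arm can. A call with a number of a shift or a turn outside -1 to 1 is refused whole. A call with a gripper value outside its range is refused whole. OPENING is the opening, from -1 (shut) to 1 (fully open), set as the call begins (- or left out, the last holds). The fingers move at their own pace and stop on an object; the grip force is fixed at half the most. Time passes only in rows, so rows that do not move let the fingers close, or fill a call up. It gives the time, the measured TCP pose, the force, the opening and the grip force at its end, in the units of the state.
- arm.read_state(): the state, without advancing time (a new reading comes with each control period).
- arm.get_image(name): name is "side" or "top"; returns the picture (400x640x3 uint8, red, green, blue); there is no depth.
- arm.camera_params(name): a dict with "K" (3x3 intrinsics, pixels), "position" and "orientation" of the camera in the world. Camera axes: x right, y down, z forward; pixel columns grow to the right and rows downward; lengths in mm; the calibration is good to about 2 mm. A picture is of the moment at which its call begins. camera_params takes no time and is no camera call.
- arm.job_done(): hands the job in; it is judged then, once.
The state is a dict: "clock": time; "joints": joint angles; "joint_vel": joint speeds; "joint_efforts": joint torques, N m; "position": TCP position; "ee_rot": TCP orientation; "contact_force": force on the tool from outside, world axes, zero at the start; "wrist_torque": the same for the moment, N m; "gripper_width": finger opening in mm; "grasp_force": force on a finger pad.
Only numpy, scipy, OpenCV 4.12 (cv2) and the standard library are available. Lean on these libraries where they do the work, as an engineer would, in place of code of your own. Each camera call takes 0.05 s, during which the arm holds its last target. There are 200 camera calls.

### The job

Slide the round mirror along the white loading board and into its mount, up to the two steel posts, until it drops off the board and sits level on all three brass pads without rocking. Then swing the red-knobbed keeper arm fully shut behind it. Slide the mirror, do not lift it; keep your fingers off its reflecting face, and leave the other things on the table where they are.

Things in the scene. Friction and masses are not known exactly. Their poses are not given: they have to be found in the camera images.
- mount: Grey base plate 300 x 244 x 14 mm fixed to the table. Origin on the table top under the centre of the seated mirror; z up, +x is the direction in which the mirror is pushed home. The plate spans x -225 to +75, y -122 to +122 mm; it carries the white loading board (x -222.5 to -57), two steel posts, three brass pads and the keeper arm.
- lip (a point): Middle of the top edge of the loading board's straight lip, at mount x = -57, y = 0, 19 mm above the table. The white board's top is flat at this height, y -103 to +103; it has aluminium fences at y = +-98.5 (6 mm thick, tops 27 mm above the table, x -222.5 to -72.5).
- post_left (a point): Axis of a steel locating post at its top, mount x = +43.5, y = +43.5, 42 mm above the table; 13 mm diameter, upright. The mirror's rim meets both posts when it is home.
- post_right (a point): The equal post at mount x = +43.5, y = -43.5 mm.
- pad_back: Domed brass pad, 20 mm across, crown 16 mm above the table (2 mm proud of the plate), at mount x = +36, y = 0. Origin at the centre of its underside, 14 mm above the table.
- pad_left: Equal pad at mount x = -18, y = +31 mm.
- pad_right: Equal pad at mount x = -18, y = -31 mm.
- home (a point): Point fixed to the mount where the mirror's origin lies when it is fully seated: mount x = y = 0, 16 mm above the table. Axes as the mount's.
- mirror: Round mirror lying face up in a black bezel, 110 mm diameter, 24 mm thick, about 0.35 to 0.6 kg, loose. Origin at the centre of its underside, z up. Underside flat to 48 mm radius, bevelled to 55 mm radius at 6 mm height, rim upright above. It lies 3 mm lower on the pads than on the board; until its underside has wholly passed the lip it rides on it, tilted.
- mirror_face: The pale blue reflecting face of the mirror, 95 mm diameter, recessed 3.5 mm below the rim of the bezel. Not to be touched. Origin at the mirror's origin.
- keeper (a joint): Keeper arm swinging level about a pivot on the +y side. 0: open, pointing along mount -x beside the board; grows counterclockwise seen from above; pi/2: shut, pointing along mount -y close behind the seated mirror. Range -0.25 to 1.575 rad; starts about 0. Stays where left; pushing the knob takes under 1 N. Arm 12 mm wide, 28 to 40 mm above the table.
- keeper_pivot (a point): The keeper's pivot axis, at mount x = -61.5, y = +112 mm, 34 mm above the table; fixed.
- keeper_knob (a point): Centre of the red knob's height on the end of the keeper arm, 130 mm from the pivot axis, 53 mm above the table. The knob is upright, 16 mm diameter, reaching from 40 to 66 mm above the table.
- tape_roll: Bystander: the roll of masking tape nearer to the mount, lying flat, 96 mm diameter, 26 mm high. Origin at the centre of its underside.
- mug: Bystander: the blue mug nearer to the mount, 82 mm across (115 with the handle), 88 mm high. Origin at the centre of its underside.
- screwdriver_red: Bystander: red-handled screwdriver, 188 mm long, lying. Origin at the centre of its underside.
There are look-alikes about, which are no part of the job. Several things have the shape of the mirror; the one meant has the colours described above.

How it is judged (in metres and radians):
On the way:
1. the mirror sits level on all three pads, while the keeper is still open (distance between mirror and home below 0.006 m and angle between mirror's own z axis and vertical below 0.03 rad and contact force between mirror and pad_back above 0.2 N and contact force between mirror and pad_left above 0.2 N and contact force between mirror and pad_right above 0.2 N and value of joint keeper below 1.3 rad), for 0.2 s.
At the end, for the whole second after the job is handed in: The mirror lies at rest, level within 0.02 rad and within 4 mm of its home, bearing on each of the three brass pads with more than 0.3 N, and the keeper arm is shut beyond 1.53 rad (distance between mirror and home below 0.004 m and angle between mirror's own z axis and vertical below 0.02 rad and contact force between mirror and pad_back above 0.3 N and contact force between mirror and pad_left above 0.3 N and contact force between mirror and pad_right above 0.3 N and linear speed of mirror below 0.01 m/s and value of joint keeper above 1.53 rad); the robot touches nothing.
It fails at once if a finger touches the mirror's reflecting face (contact force between the fingers and mirror_face above 0.5 N).
It fails at once if the mirror is lifted more than 20 mm above the loading board or tipped beyond 0.4 rad (height (world z) of mirror above 0.039 m or angle between mirror's own z axis and vertical above 0.4 rad).
It fails at once if the tape roll, the mug or the red screwdriver is moved by more than 30 mm (distance of any of tape_roll, mug, screwdriver_red from where it was at the start of the episode above 0.03 m).
It also fails if it takes over 51 s, if anything falls off the work surface, if the arm or the gripper's body presses on something with over 40 N, if the wrist force passes 120 N, or if a joint passes its speed limit or range.

## Working session

There is one attempt and no reset: what is moved stays moved. The work goes in short steps, Python scripts to look and compute and a shell command to move; the robot and the scene stay as the last step left them, time stands still between calls to the robot, and variables do not carry over. Pictures are saved under pics/ and viewed, at most 10 in all, crops included, and the job is handed in when it is done.

```bash
mkdir -p pics; python3 - <<'E'
from bench import arm
import cv2
for n in("top","side"):
    cv2.imwrite(f"pics/{n}0.png",arm.get_image(n)[:,:,::-1]); p=arm.camera_params(n); print(n,p)
s=arm.read_state(); print(s)
E
```

```text
top {'K': array([[459.40697088,   0.        , 327.53031581],
       [  0.        , 459.40697088, 196.11426082],
       [  0.        ,   0.        ,   1.        ]]), 'position': array([ 326.54099157,  -15.40874817, 1620.16433902]), 'orientation': array([-0.69527263,  0.71565443, -0.04581974,  0.0483245 ])}
side {'K': array([[371.78215586,   0.        , 323.01958023],
       [  0.        , 371.78215586, 208.32625847],
       [  0.        ,   0.        ,   1.        ]]), 'position': array([ -43.97826674, -999.32929929,  862.97128284]), 'orientation': array([ 0.8545591 , -0.23783775,  0.11563774, -0.44697859])}
{'clock': 0.1, 'joints': array([ 1.60563554e+00,  3.85455682e-01,  6.78072383e-03, -4.48122527e-04,
       -1.19399515e+00, -2.58615866e-01]), 'joint_vel': array([-0.00025732, -0.00210833,  0.0034602 ,  0.00172062, -0.00200678,
        0.00017787]), 'joint_efforts': array([-7.31344790e-05, -3.93316448e+01,  1.88929331e+01,  4.19796064e+00,
       -2.55989828e-03,  2.50282632e-06]), 'position': array([138.54997989, 608.92082993, 230.35063388]), 'ee_rot': array([ 9.93737341e-01, -1.11737086e-01, -6.90524439e-05,  9.57272272e-04]), 'contact_force': array([-1.45554622,  0.38813408, -0.21673014]), 'wrist_torque': array([-0.03874705, -0.02121466,  0.04217743]), 'grasp_force': 0.0, 'gripper_width': 86.06685946975693}
```

View pics/top0.png

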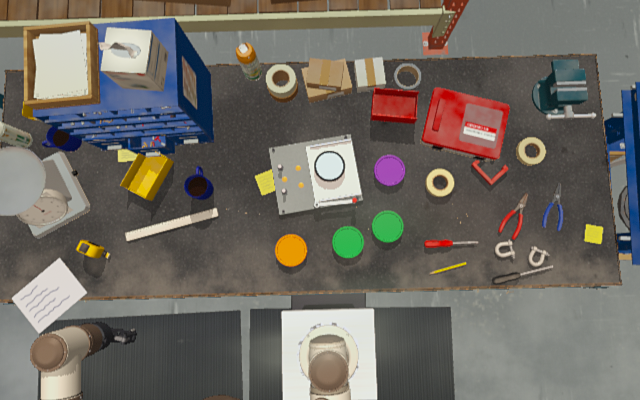

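View pics/side0.png

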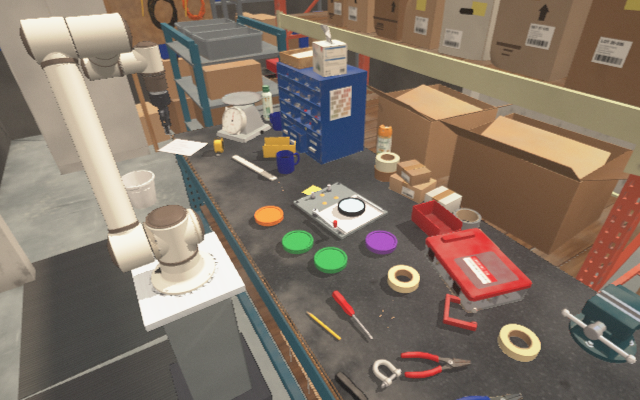

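The top view shows the mount around (315,175): mirror at (329,166) on the white board, posts on the left near (280,168)/(283,198), red knob at (354,200). Push direction is image left (world +y). Next I measure it.

```bash
cat > h.py <<'E'
import numpy as np, cv2
from scipy.spatial.transform import Rotation as R
from bench import arm
def ray(n,uv,z):
    p=arm.camera_params(n); K=np.array(p["K"]); uv=np.atleast_2d(uv).astype(float)
    d=np.c_[uv,np.ones(len(uv))]@np.linalg.inv(K).T
    d=R.from_quat(p["orientation"]).apply(d); o=np.array(p["position"])
    return o+d*((z-o[2])/d[:,2])[:,None]
def proj(n,P):
    p=arm.camera_params(n); c=R.from_quat(p["orientation"]).inv().apply(np.atleast_2d(P)-p["position"])
    q=c@np.array(p["K"]).T; return q[:,:2]/q[:,2:]
E
python3 - <<'E'
from h import *
im=cv2.imread("pics/top0.png"); hsv=cv2.cvtColor(im,cv2.COLOR_BGR2HSV)
def blobs(m,name,z,lo=5,roi=(255,130,375,225)):
    M=np.zeros_like(m);x0,y0,x1,y1=roi;M[y0:y1,x0:x1]=m[y0:y1,x0:x1]
    n,l,s,c=cv2.connectedComponentsWithStats(M)
    for i in range(1,n):
        if s[i,4]>=lo: print(name,c[i].round(1),s[i].tolist(),ray("top",c[i],z)[0].round(1))
h,s,v=cv2.split(hsv)
blobs(((h<8)|(h>172)).astype('u1')*(s>120)*(v>90),"red",60)
blobs(((h>10)&(h<28)&(s>100)).astype('u1'),"brass",16)
blobs(((v<60)).astype('u1'),"black",43,20)
blobs(((h>80)&(h<115)&(s>20)&(v>150)).astype('u1'),"face",39.5,20)
w=((s<25)&(v>215)).astype('u1'); blobs(w,"white",19,50)
n,l,st,c=cv2.connectedComponentsWithStats(w[130:225,255:375].copy())
crop=cv2.resize(im[125:225,255:375],None,fx=6.5,fy=6,interpolation=cv2.INTER_CUBIC)[:600]
crop=cv2.resize(im[125:225,255:375],None,fx=6,fy=6,interpolation=cv2.INTER_CUBIC); cv2.imwrite("pics/crop0.png",crop)
E
```

```text
red [354.3 200. ] [353, 198, 4, 5, 18] [ 519.6 -104.2   60. ]
brass [297.8 167.9] [295, 166, 6, 5, 23] [645.8  90.   16. ]
brass [265.8 171.2] [260, 169, 12, 5, 16] [637.1 204.   16. ]
brass [284.  178.8] [282, 177, 5, 5, 23] [607.9 139.6  16. ]
brass [300.8 184.9] [298, 183, 6, 5, 23] [584.3  80.6  16. ]
brass [271.2 191.4] [270, 191, 4, 2, 5] [564.2 185.5  16. ]
brass [266.6 193.2] [265, 192, 4, 3, 5] [558.3 201.8  16. ]
black [372.2 133.8] [370, 130, 5, 10, 40] [ 755.  -176.5   43. ]
black [285.4 215.5] [279, 213, 16, 6, 34] [475.  134.3  43. ]
white [336.  175.3] [306, 142, 55, 65, 1433] [614.4 -44.9  19. ]
white [329.1 165.8] [316, 153, 27, 26, 533] [649.4 -21.5  19. ]
```

View pics/crop0.png

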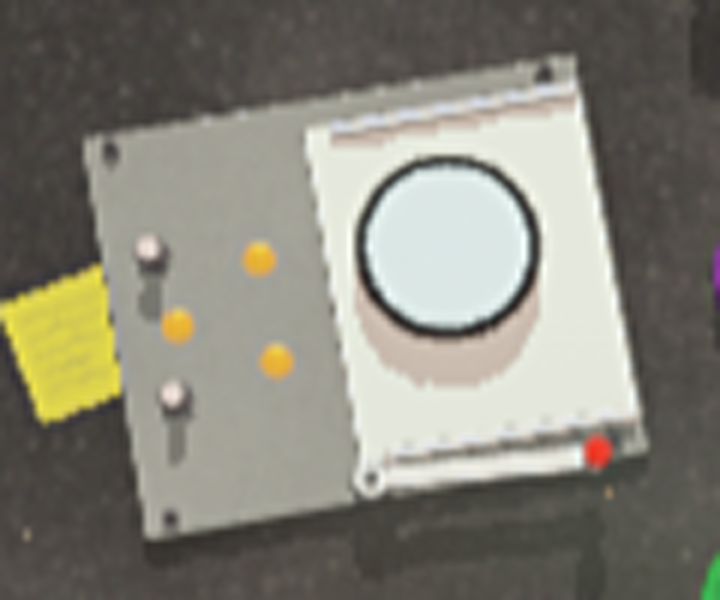

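Crop shows posts at about (279.7,166.5)/(283.7,190.7), three gold pads at (298,168), (284,179), (301,185), the lip at the white edge's left, and the keeper arm along the bottom. The pad spacings come out at 62.2 and 54.8 mm, against 62 and 54 nominal.

```bash
python3 - <<'E'
from h import *
Rg,B,L=[ray("top",p,16)[0][:2] for p in([297.8,167.9],[284,178.8],[300.8,184.9])]
pl=ray("top",[255+172/6-.4,125+392/6-.4],42)[0][:2]; pr=ray("top",[255+148/6-.4,125+247/6-.4],42)[0][:2]
m=np.array([[-18,-31],[36,0],[-18,31],[43.5,43.5],[43.5,-43.5]],float); w=np.array([Rg,B,L,pl,pr])
mc,wc=m.mean(0),w.mean(0); U,S,V=np.linalg.svd((m-mc).T@(w-wc)); Q=(U@V).T; t=wc-Q@mc
print("yaw",np.degrees(np.arctan2(Q[1,0],Q[0,0])),"home",t,"scale",S.sum()/((m-mc)**2).sum(),"resid",(w-m@Q.T-t).round(1).tolist())
f=lambda p:(Q@np.array(p)+t).round(1)
im=cv2.imread("pics/top0.png")[145:187,305:352]; hsv=cv2.cvtColor(im,cv2.COLOR_BGR2HSV)
d=(hsv[:,:,2]<120).astype('u1'); pts=cv2.findNonZero(d)[:,0]+[305,145]; (c,r)=cv2.minEnclosingCircle(pts.astype('f4'))
M=ray("top",c,43)[0][:2]; print("mirror px",c,r,"world",M,"mount",Q.T@(M-t), "rad",r*1577/459)
M2=ray("top",[329.1,165.8],39.5)[0][:2]; print("mirror by face",M2,Q.T@(M2-t))
k=ray("top",[354.3,200],64)[0][:2]; print("knob",k,Q.T@(k-t))
# tape/mug clearance
q=R.from_quat(arm.read_state()["ee_rot"]).as_matrix(); print("tool y angle",np.degrees(np.arctan2(q[1,1],q[0,1])))
np.savez("mount.npz",Q=Q,t=t)
E
```

```text
yaw 97.99810782380476 home [612.9431281  103.41420231] scale 1.0030191369422552 resid [[-0.3, 0.0], [0.1, 0.5], [-0.4, -0.7], [0.5, -0.2], [0.2, 0.4]]
mirror px (329.1590881347656, 166.03787231445312) 15.380512237548828 world [643.81931214 -21.552     ] mount [-128.04673863  -13.18799396] rad 52.843284964301745
mirror by face [645.37717175 -21.38336276] [-128.096503  -14.754164]
knob [ 519.13103099 -103.80989977] [-192.1553112   121.73279931]
tool y angle -102.83093151051591
```

```bash

python3 -m handwheel '[{"x":0.107,"y":-0.147,"az":-0.032},{"x":0.107,"y":-0.147,"az":-0.032},{"x":0.107,"y":-0.147,"az":-0.032},{"x":0.107,"y":-0.147,"az":-0.032},{"x":0.107,"y":-0.147,"az":-0.032},{"x":0.107,"y":-0.147,"az":-0.032},{"x":0.107,"y":-0.147,"az":-0.032},{"x":0.107,"y":-0.147,"az":-0.032}]' 1
python3 -m handwheel '[{"x":0.107,"y":-0.147,"az":-0.032},{"x":0.107,"y":-0.147,"az":-0.032},{"x":0.107,"y":-0.147,"az":-0.032},{"x":0.107,"y":-0.147,"az":-0.032},{"x":0.107,"y":-0.147,"az":-0.032},{"x":0.107,"y":-0.147,"az":-0.032},{"x":0.107,"y":-0.147,"az":-0.032},{"x":0.107,"y":-0.147,"az":-0.032}]'
python3 -m handwheel '[{"x":0.107,"y":-0.147,"az":-0.032},{"x":0.107,"y":-0.147,"az":-0.032},{"x":0.107,"y":-0.147,"az":-0.032},{"x":0.107,"y":-0.147,"az":-0.032},{"x":0.107,"y":-0.147,"az":-0.032},{"x":0.107,"y":-0.147,"az":-0.032},{"x":0.107,"y":-0.147,"az":-0.032},{"x":0.107,"y":-0.147,"az":-0.032}]'
cat > st.py <<'E'
from h import *
d=np.load("mount.npz"); s=arm.read_state(); q=R.from_quat(s["ee_rot"]).as_matrix()
print("t",s["clock"],"pos",s["position"].round(1),"mount",(d["Q"].T@(s["position"][:2]-d["t"])).round(1),"yaw",np.degrees(np.arctan2(q[1,1],q[0,1])).round(2),"toolz",q[:,2].round(3),"F",s["contact_force"].round(1),"w",s["gripper_width"])
E
python3 st.py
```

```text
t 0.1 pos [138.5 608.9 230.4] mount [566.6 399.4] yaw -102.83 toolz [-0.    -0.002 -1.   ] F [-1.5  0.4 -0.2] w 86.06685946975693invalid input at $[0]: expected keys x, y, z, ax, ay, az
invalid input at $[0]: expected keys x, y, z, ax, ay, az
invalid input at $[0]: expected keys x, y, z, ax, ay, az
```

All keys are required.

```bash

python3 -m handwheel '[{"x":0.107,"y":-0.147,"z":0,"ax":0,"ay":0,"az":-0.032},{"x":0.107,"y":-0.147,"z":0,"ax":0,"ay":0,"az":-0.032},{"x":0.107,"y":-0.147,"z":0,"ax":0,"ay":0,"az":-0.032},{"x":0.107,"y":-0.147,"z":0,"ax":0,"ay":0,"az":-0.032},{"x":0.107,"y":-0.147,"z":0,"ax":0,"ay":0,"az":-0.032},{"x":0.107,"y":-0.147,"z":0,"ax":0,"ay":0,"az":-0.032},{"x":0.107,"y":-0.147,"z":0,"ax":0,"ay":0,"az":-0.032},{"x":0.107,"y":-0.147,"z":0,"ax":0,"ay":0,"az":-0.032}]' 1
python3 -m handwheel '[{"x":0.107,"y":-0.147,"z":0,"ax":0,"ay":0,"az":-0.032},{"x":0.107,"y":-0.147,"z":0,"ax":0,"ay":0,"az":-0.032},{"x":0.107,"y":-0.147,"z":0,"ax":0,"ay":0,"az":-0.032},{"x":0.107,"y":-0.147,"z":0,"ax":0,"ay":0,"az":-0.032},{"x":0.107,"y":-0.147,"z":0,"ax":0,"ay":0,"az":-0.032},{"x":0.107,"y":-0.147,"z":0,"ax":0,"ay":0,"az":-0.032},{"x":0.107,"y":-0.147,"z":0,"ax":0,"ay":0,"az":-0.032},{"x":0.107,"y":-0.147,"z":0,"ax":0,"ay":0,"az":-0.032}]'
python3 -m handwheel '[{"x":0.107,"y":-0.147,"z":0,"ax":0,"ay":0,"az":-0.032},{"x":0.107,"y":-0.147,"z":0,"ax":0,"ay":0,"az":-0.032},{"x":0.107,"y":-0.147,"z":0,"ax":0,"ay":0,"az":-0.032},{"x":0.107,"y":-0.147,"z":0,"ax":0,"ay":0,"az":-0.032},{"x":0.107,"y":-0.147,"z":0,"ax":0,"ay":0,"az":-0.032},{"x":0.107,"y":-0.147,"z":0,"ax":0,"ay":0,"az":-0.032},{"x":0.107,"y":-0.147,"z":0,"ax":0,"ay":0,"az":-0.032},{"x":0.107,"y":-0.147,"z":0,"ax":0,"ay":0,"az":-0.032}]'
python3 st.py
```

```text
clock: 0.9
position: [310.4, 372.6, 231.0]
ee_rot: [0.951, -0.309, -0.0, 0.0]
contact_force: [0.8, 0.6, 1.1]
gripper_width: 85.0
grasp_force: 0.0
clock: 1.7
position: [481.5, 137.6, 231.1]
ee_rot: [0.87, -0.493, -0.0, 0.0]
contact_force: [-0.2, 0.7, 0.3]
gripper_width: 85.7
grasp_force: 0.0
clock: 2.5
position: [652.7, -97.5, 230.6]
ee_rot: [0.754, -0.657, -0.001, 0.0]
contact_force: [0.8, 0.8, -0.5]
gripper_width: 85.2
grasp_force: 0.0
t 2.5 pos [652.7 -97.5 230.6] mount [-204.5  -11.4] yaw -172.07 toolz [-0.001  0.    -1.   ] F [ 0.8  0.8 -0.5] w 85.24851160414666
```

```bash

python3 -m handwheel '[{"x":0.01,"y":0,"z":-0.16,"ax":0,"ay":0,"az":0},{"x":0,"y":0,"z":-0.16,"ax":0,"ay":0,"az":0},{"x":0,"y":0,"z":-0.16,"ax":0,"ay":0,"az":0},{"x":0,"y":0,"z":-0.16,"ax":0,"ay":0,"az":0},{"x":0,"y":0,"z":-0.16,"ax":0,"ay":0,"az":0},{"x":0,"y":0,"z":-0.16,"ax":0,"ay":0,"az":0},{"x":0,"y":0,"z":-0.04,"ax":0,"ay":0,"az":0},{"x":0,"y":0,"z":0,"ax":0,"ay":0,"az":0}]'
python3 -m handwheel '[{"x":0,"y":0,"z":-0.01,"ax":0,"ay":0,"az":0},{"x":0,"y":0,"z":-0.01,"ax":0,"ay":0,"az":0},{"x":0,"y":0,"z":-0.01,"ax":0,"ay":0,"az":0},{"x":0,"y":0,"z":-0.01,"ax":0,"ay":0,"az":0},{"x":0,"y":0,"z":-0.01,"ax":0,"ay":0,"az":0},{"x":0,"y":0,"z":0,"ax":0,"ay":0,"az":0},{"x":0,"y":0,"z":0,"ax":0,"ay":0,"az":0},{"x":0,"y":0,"z":0,"ax":0,"ay":0,"az":0}]'
python3 st.py
python3 - <<'E'
from h import *
a=cv2.resize(arm.get_image("top")[120:230,255:385,::-1],None,fx=3,fy=3,interpolation=cv2.INTER_CUBIC)
b=cv2.resize(arm.get_image("side")[150:260,275:405,::-1],None,fx=3,fy=3,interpolation=cv2.INTER_CUBIC)
cv2.imwrite("pics/p1.png",np.hstack([a,b]))
E
```

```text
clock: 3.3
position: [653.3, -96.3, 29.7]
ee_rot: [0.755, -0.656, -0.001, 0.001]
contact_force: [-0.6, -0.4, -0.4]
gripper_width: 85.5
grasp_force: 0.0
clock: 4.1
position: [654.4, -96.2, 21.4]
ee_rot: [0.755, -0.656, 0.0, -0.0]
contact_force: [0.9, 0.1, -0.0]
gripper_width: 85.4
grasp_force: 0.0
t 4.1 pos [654.4 -96.2  21.4] mount [-203.4  -13.2] yaw -171.94 toolz [ 0. -0. -1.] F [ 0.9  0.1 -0. ] w 85.35596170940653
```

View pics/p1.png

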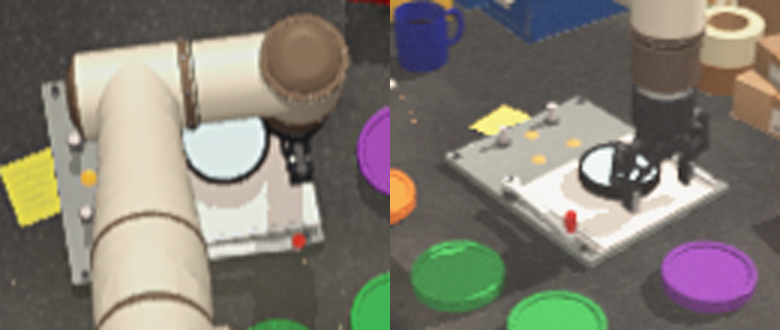

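Side view shows both fingers straddling the rear of the mirror, clear of its face. I lower to tip height about 27 mm and push.

```bash

python3 -m handwheel '[{"x":0,"y":0,"z":-0.012,"ax":0,"ay":0,"az":0},{"x":0,"y":0,"z":-0.012,"ax":0,"ay":0,"az":0},{"x":0,"y":0,"z":-0.012,"ax":0,"ay":0,"az":0},{"x":-0.005,"y":0.033,"z":0,"ax":0,"ay":0,"az":0},{"x":-0.005,"y":0.033,"z":0,"ax":0,"ay":0,"az":0},{"x":-0.005,"y":0.033,"z":0,"ax":0,"ay":0,"az":0},{"x":-0.005,"y":0.033,"z":0,"ax":0,"ay":0,"az":0},{"x":-0.005,"y":0.033,"z":0,"ax":0,"ay":0,"az":0}]'
python3 -m handwheel '[{"x":-0.009,"y":0.035,"z":0,"ax":0,"ay":0,"az":0},{"x":-0.009,"y":0.035,"z":0,"ax":0,"ay":0,"az":0},{"x":-0.009,"y":0.035,"z":0,"ax":0,"ay":0,"az":0},{"x":-0.009,"y":0.035,"z":0,"ax":0,"ay":0,"az":0},{"x":-0.009,"y":0.035,"z":0,"ax":0,"ay":0,"az":0},{"x":-0.009,"y":0.035,"z":0,"ax":0,"ay":0,"az":0},{"x":-0.009,"y":0.035,"z":0,"ax":0,"ay":0,"az":0},{"x":0,"y":0,"z":0,"ax":0,"ay":0,"az":0}]'
python3 st.py
python3 - <<'E'
from h import *
b=cv2.resize(arm.get_image("side")[150:260,275:405,::-1],None,fx=5,fy=5,interpolation=cv2.INTER_CUBIC)
cv2.imwrite("pics/p2.png",b)
E
```

```text
clock: 5.0
position: [649.6, -62.5, 14.3]
ee_rot: [0.755, -0.656, 0.0, -0.0]
contact_force: [1.1, -1.4, -1.2]
gripper_width: 85.4
grasp_force: 0.8
clock: 5.8
position: [636.3, -12.9, 14.1]
ee_rot: [0.755, -0.655, -0.0, -0.0]
contact_force: [-0.1, -0.3, -0.3]
gripper_width: 85.4
grasp_force: 0.0
t 5.8 pos [636.3 -12.9  14.1] mount [-118.5   -6.9] yaw -171.89 toolz [-0.  0. -1.] F [-0.1 -0.3 -0.3] w 85.39976040802574
```

View pics/p2.png

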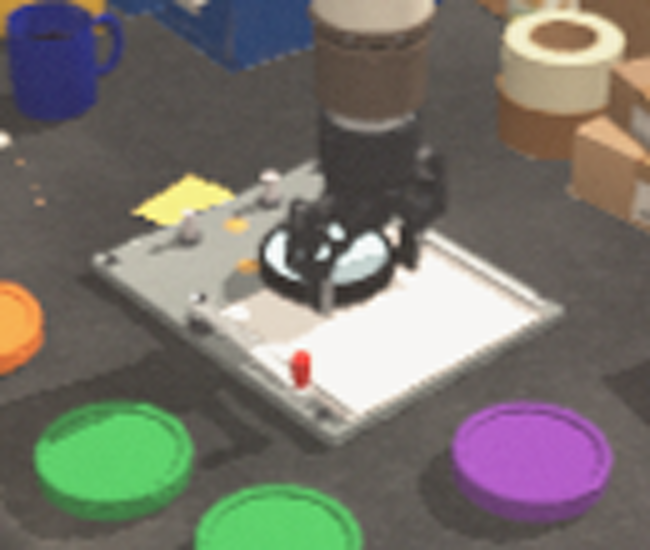

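The mirror slides properly, now half over the lip, with the fingers on its rim. Continuing.

```bash

python3 -m handwheel '[{"x":-0.01,"y":0.035,"z":0,"ax":0,"ay":0,"az":0},{"x":-0.01,"y":0.035,"z":0,"ax":0,"ay":0,"az":0},{"x":-0.01,"y":0.035,"z":0,"ax":0,"ay":0,"az":0},{"x":-0.01,"y":0.035,"z":0,"ax":0,"ay":0,"az":0},{"x":-0.009,"y":0.035,"z":0,"ax":0,"ay":0,"az":0},{"x":-0.009,"y":0.035,"z":0,"ax":0,"ay":0,"az":0},{"x":-0.009,"y":0.035,"z":0,"ax":0,"ay":0,"az":0},{"x":-0.009,"y":0.035,"z":0,"ax":0,"ay":0,"az":0}]'
python3 -m handwheel '[{"x":-0.001,"y":0.007,"z":0,"ax":0,"ay":0,"az":0},{"x":-0.001,"y":0.007,"z":0,"ax":0,"ay":0,"az":0},{"x":-0.001,"y":0.007,"z":0,"ax":0,"ay":0,"az":0},{"x":-0.001,"y":0.007,"z":0,"ax":0,"ay":0,"az":0},{"x":-0.001,"y":0.007,"z":0,"ax":0,"ay":0,"az":0},{"x":-0.001,"y":0.007,"z":0,"ax":0,"ay":0,"az":0},{"x":0,"y":0,"z":0,"ax":0,"ay":0,"az":0},{"x":0,"y":0,"z":0,"ax":0,"ay":0,"az":0}]'
python3 st.py
```

```text
clock: 6.65
position: [620.7, 42.5, 13.5]
ee_rot: [0.755, -0.656, -0.001, 0.0]
contact_force: [0.7, -1.2, -1.1]
gripper_width: 85.4
grasp_force: 2.2
clock: 7.45
position: [620.3, 50.3, 14.2]
ee_rot: [0.755, -0.656, 0.0, -0.0]
contact_force: [-1.0, -0.2, -0.9]
gripper_width: 85.5
grasp_force: 0.5
t 7.45 pos [620.3  50.3  14.2] mount [-53.6   0.1] yaw -171.94 toolz [ 0.  0. -1.] F [-1.  -0.2 -0.9] w 85.45280730817699
```

Now creep in until the posts push back.

```bash

python3 -m handwheel '[{"x":-0.001,"y":0.006,"z":0,"ax":0,"ay":0,"az":0},{"x":-0.001,"y":0.006,"z":0,"ax":0,"ay":0,"az":0},{"x":-0.001,"y":0.006,"z":0,"ax":0,"ay":0,"az":0},{"x":-0.001,"y":0.006,"z":0,"ax":0,"ay":0,"az":0},{"x":0,"y":0,"z":0,"ax":0,"ay":0,"az":0},{"x":0,"y":0,"z":0,"ax":0,"ay":0,"az":0},{"x":0,"y":0,"z":0,"ax":0,"ay":0,"az":0},{"x":0,"y":0,"z":0,"ax":0,"ay":0,"az":0}]'
python3 st.py
python3 - <<'E'
from h import *
b=cv2.resize(arm.get_image("side")[150:260,275:405,::-1],None,fx=5,fy=5,interpolation=cv2.INTER_CUBIC)
cv2.imwrite("pics/p3.png",b)
E
```

```text
clock: 8.25
position: [619.6, 55.1, 14.2]
ee_rot: [0.755, -0.656, 0.0, -0.0]
contact_force: [-0.2, -0.6, -0.4]
gripper_width: 85.2
grasp_force: 0.3
t 8.25 pos [619.6  55.1  14.2] mount [-48.7   0.2] yaw -171.94 toolz [ 0.  0. -1.] F [-0.2 -0.6 -0.4] w 85.1662080334183
```

View pics/p3.png

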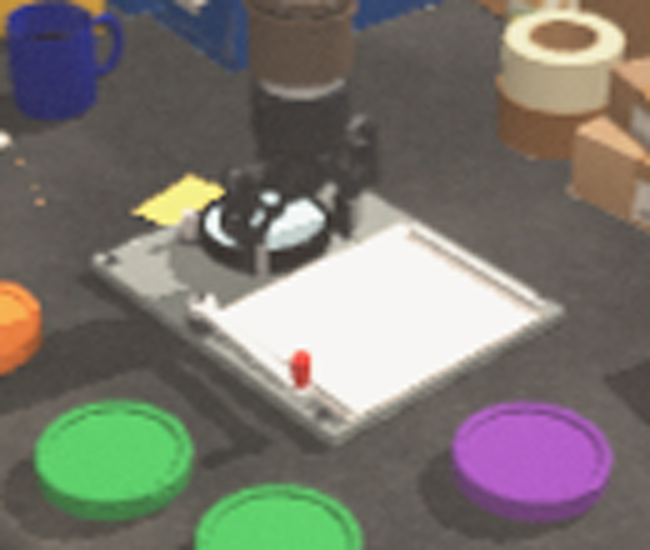

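Mirror is off the board, nearly at the posts, with no reaction yet. Continuing in small steps.

```bash

python3 -m handwheel '[{"x":-0.001,"y":0.005,"z":0,"ax":0,"ay":0,"az":0},{"x":0,"y":0.005,"z":0,"ax":0,"ay":0,"az":0},{"x":-0.001,"y":0.005,"z":0,"ax":0,"ay":0,"az":0},{"x":0,"y":0,"z":0,"ax":0,"ay":0,"az":0},{"x":0,"y":0,"z":0,"ax":0,"ay":0,"az":0},{"x":0,"y":0,"z":0,"ax":0,"ay":0,"az":0},{"x":0,"y":0,"z":0,"ax":0,"ay":0,"az":0},{"x":0,"y":0,"z":0,"ax":0,"ay":0,"az":0}]'
python3 st.py
```

```text
clock: 9.1
position: [619.1, 58.0, 14.1]
ee_rot: [0.755, -0.656, -0.0, 0.0]
contact_force: [0.5, -1.5, -0.3]
gripper_width: 85.1
grasp_force: 0.8
t 9.1 pos [619.1  58.   14.1] mount [-45.8   0.2] yaw -171.94 toolz [-0.  0. -1.] F [ 0.5 -1.5 -0.3] w 85.09270734725722
```

```bash

python3 -m handwheel '[{"x":-0.001,"y":0.005,"z":0,"ax":0,"ay":0,"az":0},{"x":0,"y":0.005,"z":0,"ax":0,"ay":0,"az":0},{"x":0,"y":0,"z":0,"ax":0,"ay":0,"az":0},{"x":0,"y":0,"z":0,"ax":0,"ay":0,"az":0},{"x":0,"y":0,"z":0,"ax":0,"ay":0,"az":0},{"x":0,"y":0,"z":0,"ax":0,"ay":0,"az":0},{"x":0,"y":0,"z":0,"ax":0,"ay":0,"az":0},{"x":0,"y":0,"z":0,"ax":0,"ay":0,"az":0}]'
python3 st.py
```

```text
clock: 9.9
position: [619.3, 59.1, 14.1]
ee_rot: [0.755, -0.656, 0.0, 0.0]
contact_force: [1.9, -5.2, -2.0]
gripper_width: 85.5
grasp_force: 3.6
t 9.9 pos [619.3  59.1  14.1] mount [-44.7  -0.1] yaw -171.92 toolz [ 0.    -0.001 -1.   ] F [ 1.9 -5.2 -2. ] w 85.49417738149099
```

```bash

python3 -m handwheel '[{"x":0,"y":0.005,"z":0,"ax":0,"ay":0,"az":0},{"x":0,"y":0.005,"z":0,"ax":0,"ay":0,"az":0},{"x":0,"y":0,"z":0,"ax":0,"ay":0,"az":0},{"x":0,"y":0,"z":0,"ax":0,"ay":0,"az":0},{"x":0,"y":0,"z":0,"ax":0,"ay":0,"az":0},{"x":0,"y":0,"z":0,"ax":0,"ay":0,"az":0},{"x":0,"y":0,"z":0,"ax":0,"ay":0,"az":0},{"x":0,"y":0,"z":0,"ax":0,"ay":0,"az":0}]'
python3 st.py
```

```text
clock: 10.7
position: [619.6, 59.9, 14.4]
ee_rot: [0.755, -0.655, 0.001, 0.001]
contact_force: [4.1, -10.0, -1.4]
gripper_width: 85.5
grasp_force: 6.1
t 10.7 pos [619.6  59.9  14.4] mount [-44.   -0.5] yaw -171.9 toolz [ 0.001 -0.002 -1.   ] F [  4.1 -10.   -1.4] w 85.49830636760424
```

Firm, springy contact with both posts means it is home. Back off and rise.

```bash

python3 -m handwheel '[{"x":0.003,"y":-0.02,"z":0,"ax":0,"ay":0,"az":0},{"x":0.012,"y":-0.085,"z":0,"ax":0,"ay":0,"az":0},{"x":0.014,"y":-0.1,"z":0,"ax":0,"ay":0,"az":0},{"x":0.014,"y":-0.1,"z":0,"ax":0,"ay":0,"az":0},{"x":0,"y":0,"z":0.13,"ax":0,"ay":0,"az":0},{"x":0,"y":0,"z":0.13,"ax":0,"ay":0,"az":0},{"x":0,"y":0,"z":0.13,"ax":0,"ay":0,"az":0},{"x":0,"y":0,"z":0.13,"ax":0,"ay":0,"az":0}]'
python3 -m handwheel '[{"x":-0.09,"y":-0.06,"z":0,"ax":0,"ay":0,"az":0},{"x":-0.09,"y":-0.06,"z":0,"ax":0,"ay":0,"az":0},{"x":-0.09,"y":-0.06,"z":0,"ax":0,"ay":0,"az":0},{"x":-0.09,"y":-0.06,"z":0,"ax":0,"ay":0,"az":0},{"x":-0.09,"y":-0.06,"z":0,"ax":0,"ay":0,"az":0},{"x":-0.09,"y":-0.06,"z":0,"ax":0,"ay":0,"az":0},{"x":-0.09,"y":-0.06,"z":0,"ax":0,"ay":0,"az":0},{"x":-0.09,"y":-0.06,"z":0,"ax":0,"ay":0,"az":0}]' -1
python3 st.py
python3 - <<'E'
from h import *
a=cv2.resize(arm.get_image("top")[120:230,255:385,::-1],None,fx=3,fy=3,interpolation=cv2.INTER_CUBIC)
b=cv2.resize(arm.get_image("side")[150:260,275:405,::-1],None,fx=3,fy=3,interpolation=cv2.INTER_CUBIC)
cv2.imwrite("pics/p4.png",np.hstack([a,b]))
E
```

```text
clock: 11.5
position: [627.4, 0.5, 119.2]
ee_rot: [0.755, -0.656, -0.0, -0.0]
contact_force: [0.1, -0.6, 0.2]
gripper_width: 85.5
grasp_force: 0.0
clock: 12.3
position: [482.7, -95.7, 118.4]
ee_rot: [0.755, -0.656, 0.0, -0.0]
contact_force: [0.5, -1.3, 0.3]
gripper_width: -0.0
grasp_force: 0.0
t 12.3 pos [482.7 -95.7 118.4] mount [-179.   156.7] yaw -171.95 toolz [ 0.001  0.001 -1.   ] F [ 0.5 -1.3  0.3] w -0.04772715167917381
```

View pics/p4.png

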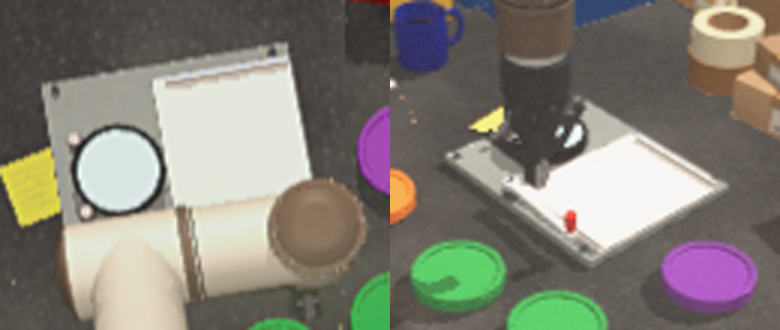

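```bash
python3 - <<'E'
from h import *
d=np.load("mount.npz");Q,t=d["Q"],d["t"]
im=arm.get_image("top")[:,:,::-1]; x0,y0=270,152
v=cv2.cvtColor(im[y0:200,x0:312].copy(),cv2.COLOR_BGR2HSV)[:,:,2]
n,l,s,c=cv2.connectedComponentsWithStats((v<95).astype('u1'))
i=1+np.argmax(s[1:,4]); pts=np.argwhere(l==i)[:,::-1]+[x0,y0]; (cc,r)=cv2.minEnclosingCircle(pts.astype('f4'))
M=ray("top",cc,40)[0][:2]; print("mirror",cc,r,"mount",Q.T@(M-t))
f=lambda p,r=130:Q@(np.array([-61.5,112])+r*np.array([-np.cos(p),-np.sin(p)]))+t
ph=np.linspace(-.35,1.35,25); P=np.array([f(p) for p in ph]); print(P[0].round(1)); 
print((np.diff(P,axis=0)/200).round(3).tolist()); print(P[[8,16,24]].round(1), f(1.43))
E
```

```text
mirror (292.5, 178.5) 17.902612686157227 mount [5.38832115 8.31007195]
[ 483.4 -100.2]
[[0.045, -0.008], [0.046, -0.005], [0.046, -0.002], [0.046, 0.002], [0.046, 0.005], [0.045, 0.008], [0.045, 0.011], [0.044, 0.015], [0.043, 0.018], [0.041, 0.021], [0.04, 0.023], [0.038, 0.026], [0.036, 0.029], [0.034, 0.031], [0.032, 0.034], [0.029, 0.036], [0.026, 0.038], [0.024, 0.039], [0.021, 0.041], [0.018, 0.042], [0.015, 0.044], [0.012, 0.045], [0.009, 0.045], [0.005, 0.046]]
[[555.9 -94.9]
 [614.2 -51.5]
 [640.2  16.4]] [640.58963008  26.77231749]
```

```bash
python3 - <<'E'
from h import *
d=np.load("mount.npz");Q,t=d["Q"],d["t"]
im=arm.get_image("top")[:,:,::-1]; x0,y0=276,158
v=im[y0:196,x0:311].min(2); n,l,s,c=cv2.connectedComponentsWithStats((v>190).astype('u1'))
for i in range(1,n):
    if s[i,4]>100: M=ray("top",c[i]+[x0,y0],36.5)[0][:2]; print(s[i],c[i]+[x0,y0],"mount",Q.T@(M-t))
E
python3 -m handwheel '[{"x":0,"y":0,"z":-0.09,"ax":0,"ay":0,"az":0},{"x":0,"y":-0.02,"z":-0.09,"ax":0,"ay":0,"az":0},{"x":0,"y":0,"z":-0.09,"ax":0,"ay":0,"az":0},{"x":0,"y":0,"z":-0.08,"ax":0,"ay":0,"az":0},{"x":0,"y":0,"z":0,"ax":0,"ay":0,"az":0},{"x":0,"y":0,"z":0,"ax":0,"ay":0,"az":0},{"x":0,"y":0,"z":0,"ax":0,"ay":0,"az":0},{"x":0,"y":0,"z":0,"ax":0,"ay":0,"az":0}]'
```

```text
[  5   6  27  26 546] [293.91941392 176.45238095] mount [-0.46938021  1.32286738]
clock: 13.3
position: [484.3, -98.9, 49.0]
ee_rot: [0.755, -0.656, 0.001, -0.001]
contact_force: [-0.1, -0.4, 0.1]
gripper_width: 0.4
grasp_force: 0.0
```

Mirror measured 1.4 mm from home. Now I sweep the keeper.

```bash

python3 -m handwheel '[{"x":0.045,"y":-0.008,"z":0,"ax":0,"ay":0,"az":0},{"x":0.046,"y":-0.005,"z":0,"ax":0,"ay":0,"az":0},{"x":0.046,"y":-0.002,"z":0,"ax":0,"ay":0,"az":0},{"x":0.046,"y":0.002,"z":0,"ax":0,"ay":0,"az":0},{"x":0.046,"y":0.005,"z":0,"ax":0,"ay":0,"az":0},{"x":0.045,"y":0.008,"z":0,"ax":0,"ay":0,"az":0},{"x":0.045,"y":0.011,"z":0,"ax":0,"ay":0,"az":0},{"x":0.044,"y":0.015,"z":0,"ax":0,"ay":0,"az":0}]'
python3 -m handwheel '[{"x":0.043,"y":0.018,"z":0,"ax":0,"ay":0,"az":0},{"x":0.041,"y":0.021,"z":0,"ax":0,"ay":0,"az":0},{"x":0.04,"y":0.023,"z":0,"ax":0,"ay":0,"az":0},{"x":0.038,"y":0.026,"z":0,"ax":0,"ay":0,"az":0},{"x":0.036,"y":0.029,"z":0,"ax":0,"ay":0,"az":0},{"x":0.034,"y":0.031,"z":0,"ax":0,"ay":0,"az":0},{"x":0.032,"y":0.034,"z":0,"ax":0,"ay":0,"az":0},{"x":0.029,"y":0.036,"z":0,"ax":0,"ay":0,"az":0}]'
python3 st.py
python3 - <<'E'
from h import *
b=cv2.resize(arm.get_image("side")[150:260,275:405,::-1],None,fx=5,fy=5,interpolation=cv2.INTER_CUBIC)
cv2.imwrite("pics/p5.png",b)
E
```

```text
clock: 14.1
position: [556.7, -93.6, 47.9]
ee_rot: [0.755, -0.656, -0.0, 0.0]
contact_force: [0.0, 1.0, -0.0]
gripper_width: -0.1
grasp_force: 0.3
clock: 14.9
position: [615.3, -49.6, 48.2]
ee_rot: [0.755, -0.656, 0.0, -0.0]
contact_force: [0.3, -0.0, -0.6]
gripper_width: -0.5
grasp_force: 0.2
t 14.9 pos [615.3 -49.6  48.2] mount [-151.9   18.9] yaw -171.94 toolz [ 0. -0. -1.] F [ 0.3 -0.  -0.6] w -0.4746089474765267
```

View pics/p5.png

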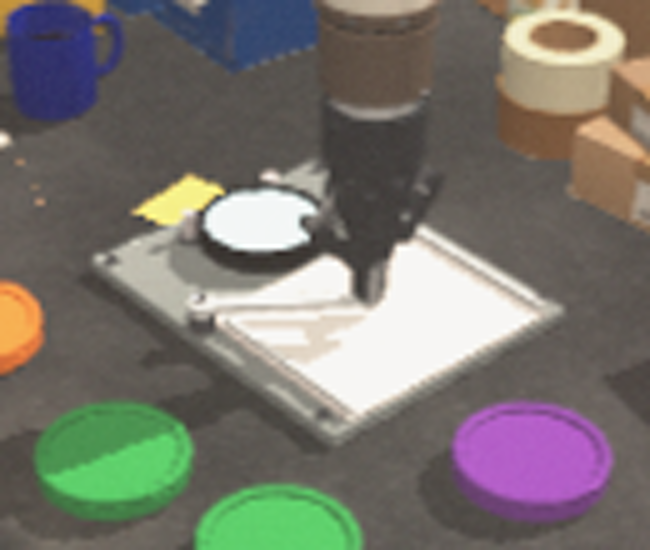

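The keeper arm is following the finger, pointing at about (370,290). The mirror looks undisturbed.

```bash

python3 -m handwheel '[{"x":0.026,"y":0.038,"z":0,"ax":0,"ay":0,"az":0},{"x":0.024,"y":0.039,"z":0,"ax":0,"ay":0,"az":0},{"x":0.021,"y":0.041,"z":0,"ax":0,"ay":0,"az":0},{"x":0.018,"y":0.042,"z":0,"ax":0,"ay":0,"az":0},{"x":0.015,"y":0.044,"z":0,"ax":0,"ay":0,"az":0},{"x":0.012,"y":0.045,"z":0,"ax":0,"ay":0,"az":0},{"x":0.006,"y":0.04,"z":0,"ax":0,"ay":0,"az":0},{"x":0,"y":0,"z":0,"ax":0,"ay":0,"az":0}]'
python3 -m handwheel '[{"x":0,"y":0.01,"z":0,"ax":0,"ay":0,"az":0},{"x":0,"y":0.01,"z":0,"ax":0,"ay":0,"az":0},{"x":0,"y":0.01,"z":0,"ax":0,"ay":0,"az":0},{"x":0,"y":0.01,"z":0,"ax":0,"ay":0,"az":0},{"x":0,"y":0.01,"z":0,"ax":0,"ay":0,"az":0},{"x":0,"y":0.01,"z":0,"ax":0,"ay":0,"az":0},{"x":0,"y":0,"z":0,"ax":0,"ay":0,"az":0},{"x":0,"y":0,"z":0,"ax":0,"ay":0,"az":0}]'
python3 st.py
```

```text
clock: 15.75
position: [639.5, 8.9, 48.2]
ee_rot: [0.756, -0.655, 0.0, -0.0]
contact_force: [0.2, -0.5, -0.2]
gripper_width: 0.0
grasp_force: 0.0
clock: 16.55
position: [638.9, 19.7, 48.0]
ee_rot: [0.755, -0.656, -0.0, 0.0]
contact_force: [0.7, 0.2, -0.4]
gripper_width: 0.1
grasp_force: 0.0
t 16.55 pos [638.9  19.7  48. ] mount [-86.5 -14.1] yaw -171.94 toolz [-0.  0. -1.] F [ 0.7  0.2 -0.4] w 0.1343318671495914
```

```bash

python3 -m handwheel '[{"x":0,"y":0.006,"z":0,"ax":0,"ay":0,"az":0},{"x":0,"y":0.006,"z":0,"ax":0,"ay":0,"az":0},{"x":0,"y":0.006,"z":0,"ax":0,"ay":0,"az":0},{"x":0,"y":0.006,"z":0,"ax":0,"ay":0,"az":0},{"x":0,"y":0,"z":0,"ax":0,"ay":0,"az":0},{"x":0,"y":0,"z":0,"ax":0,"ay":0,"az":0},{"x":0,"y":0,"z":0,"ax":0,"ay":0,"az":0},{"x":0,"y":0,"z":0,"ax":0,"ay":0,"az":0}]'
python3 -m handwheel '[{"x":0,"y":0.005,"z":0,"ax":0,"ay":0,"az":0},{"x":0,"y":0.005,"z":0,"ax":0,"ay":0,"az":0},{"x":0,"y":0,"z":0,"ax":0,"ay":0,"az":0},{"x":0,"y":0,"z":0,"ax":0,"ay":0,"az":0},{"x":0,"y":0,"z":0,"ax":0,"ay":0,"az":0},{"x":0,"y":0,"z":0,"ax":0,"ay":0,"az":0},{"x":0,"y":0,"z":0,"ax":0,"ay":0,"az":0},{"x":0,"y":0,"z":0,"ax":0,"ay":0,"az":0}]'
python3 st.py
```

```text
clock: 17.35
position: [639.2, 24.4, 48.1]
ee_rot: [0.755, -0.656, 0.0, -0.0]
contact_force: [1.4, 0.7, -0.0]
gripper_width: 0.2
grasp_force: 0.0
clock: 18.15
position: [639.0, 25.6, 48.1]
ee_rot: [0.755, -0.656, 0.0, 0.0]
contact_force: [1.6, -4.5, 0.7]
gripper_width: -0.2
grasp_force: 2.6
t 18.15 pos [639.   25.6  48.1] mount [-80.7 -15. ] yaw -171.96 toolz [-0.    -0.001 -1.   ] F [ 1.6 -4.5  0.7] w -0.23612265731694027
```

Stop reached where expected (finger at -80.7, expected -80.5). One more nudge, then retreat and check.

```bash

python3 -m handwheel '[{"x":0,"y":0.005,"z":0,"ax":0,"ay":0,"az":0},{"x":0,"y":0.004,"z":0,"ax":0,"ay":0,"az":0},{"x":0,"y":0,"z":0,"ax":0,"ay":0,"az":0},{"x":0,"y":0,"z":0,"ax":0,"ay":0,"az":0},{"x":0,"y":0,"z":0,"ax":0,"ay":0,"az":0},{"x":0,"y":0,"z":0,"ax":0,"ay":0,"az":0},{"x":0,"y":0,"z":0,"ax":0,"ay":0,"az":0},{"x":0,"y":0,"z":0,"ax":0,"ay":0,"az":0}]'
python3 st.py
python3 -m handwheel '[{"x":0.005,"y":-0.03,"z":0,"ax":0,"ay":0,"az":0},{"x":0.014,"y":-0.1,"z":0,"ax":0,"ay":0,"az":0},{"x":0,"y":-0.1,"z":0.1,"ax":0,"ay":0,"az":0},{"x":0,"y":-0.15,"z":0.15,"ax":0,"ay":0,"az":0},{"x":0,"y":-0.17,"z":0.15,"ax":0,"ay":0,"az":0},{"x":0,"y":-0.17,"z":0.1,"ax":0,"ay":0,"az":0},{"x":0,"y":-0.17,"z":0,"ax":0,"ay":0,"az":0},{"x":0,"y":-0.17,"z":0,"ax":0,"ay":0,"az":0}]'
python3 -m handwheel '[{"x":0,"y":-0.1,"z":0,"ax":0,"ay":0,"az":0},{"x":0,"y":-0.1,"z":0,"ax":0,"ay":0,"az":0},{"x":0,"y":-0.05,"z":0,"ax":0,"ay":0,"az":0},{"x":0,"y":0,"z":0,"ax":0,"ay":0,"az":0},{"x":0,"y":0,"z":0,"ax":0,"ay":0,"az":0},{"x":0,"y":0,"z":0,"ax":0,"ay":0,"az":0},{"x":0,"y":0,"z":0,"ax":0,"ay":0,"az":0},{"x":0,"y":0,"z":0,"ax":0,"ay":0,"az":0}]'
python3 - <<'E'
from h import *
d=np.load("mount.npz");Q,t=d["Q"],d["t"]
im=arm.get_image("top")[:,:,::-1]; x0,y0=276,158
v=im[y0:196,x0:311].min(2); n,l,s,c=cv2.connectedComponentsWithStats((v>190).astype('u1'))
for i in range(1,n):
    if s[i,4]>100: M=ray("top",c[i]+[x0,y0],36.5)[0][:2]; print(s[i],c[i]+[x0,y0],"mount",Q.T@(M-t))
hs=cv2.cvtColor(im[130:225,255:375].copy(),cv2.COLOR_BGR2HSV); r=((hs[:,:,0]<8)|(hs[:,:,0]>172))&(hs[:,:,1]>120)&(hs[:,:,2]>90)
k=np.argwhere(r)[:,::-1].mean(0)+[255,130]; K=Q.T@(ray("top",k,64)[0][:2]-t); print("knob",k,r.sum(),K,"theta",np.arctan2(112-K[1],-61.5-K[0]))
a=cv2.resize(im[125:225,255:375],None,fx=3.3,fy=3.3,interpolation=cv2.INTER_CUBIC)
b=cv2.resize(arm.get_image("side")[150:250,285:405,::-1],None,fx=3.3,fy=3.3,interpolation=cv2.INTER_CUBIC)
cv2.imwrite("pics/p6.png",np.hstack([a,b]))
E
```

```text
clock: 18.95
position: [639.0, 26.1, 48.2]
ee_rot: [0.755, -0.656, 0.0, 0.001]
contact_force: [1.2, -10.2, -0.3]
gripper_width: 0.4
grasp_force: 4.7
t 18.95 pos [639.   26.1  48.2] mount [-80.2 -15. ] yaw -171.98 toolz [-0.001 -0.002 -1.   ] F [  1.2 -10.2  -0.3] w 0.3955359608007934
clock: 19.75
position: [643.6, -184.3, 149.5]
ee_rot: [0.755, -0.655, 0.001, -0.002]
contact_force: [0.3, 0.3, -0.1]
gripper_width: 0.1
grasp_force: 0.0
clock: 20.55
position: [643.0, -233.0, 148.2]
ee_rot: [0.755, -0.655, 0.0, -0.0]
contact_force: [-0.2, 0.1, 0.0]
gripper_width: -0.1
grasp_force: 0.0
[  5   6  27  26 549] [293.84517304 176.46083789] mount [-0.20843373  1.30878515]
knob [310.25       166.66666667] 12 [-62.7412146  -17.82031778] theta 1.561235598508703
```

View pics/p6.png

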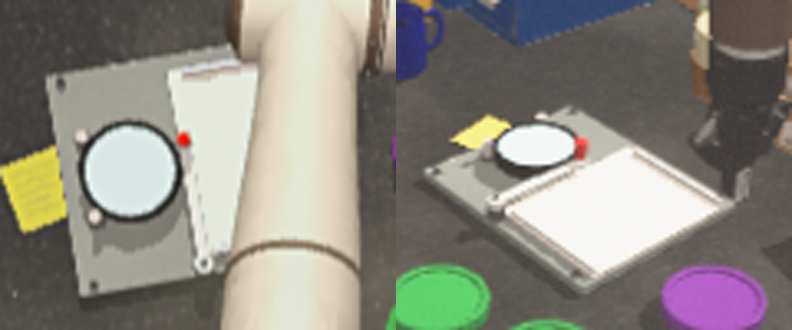

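The keeper lies across behind the mirror (about 1.56 rad, pressed to its stop). The mirror is against both posts and within 1.4 mm of home, and the arm is clear.

```bash
python3 -c "
from bench import arm; print(arm.job_done())"
```

```text
the job is handed in; nothing more can be done
None
```

I handed the job in at about 21 s of the 51 s allowed. By camera, the mirror is within about 1.4 mm of home against both posts and the keeper is shut at about 1.56 rad. I couldn't measure the pad forces or the tilt, and no verdict came back.

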